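Start the hand screw of a monitor-arm bracket

ROBOT

A 6-joint arm with a two-finger parallel gripper is mounted at the origin on the work surface. World frame = base frame: x ahead of the robot, y to its left, z up, the work surface at z = 0. Lengths are in m, angles in degrees, forces in N, time in s.
With the tool pointing down it reaches from about 0.3 to 0.75 m from the base axis. Payload 8.5 kg.
Tool frame: the origin (TCP) lies between the finger pads; the fingertips stand ahead of it and the grasp point (between the pads) lies 8 mm behind it (env.tcp_to_tips is the z of the fingertips in the tool frame, in m); z points along the fingers, x is the direction in which the jaws open and shut, and the axes are right-handed (so a half turn about z gives the same grasp; the last joint's range is limited). The gripper opens to 85 mm and grips with 20 to 120 N. Pads are 22 mm wide; open, the fingers measure 114 mm over their backs; the gripper's body (76 mm by 85 mm) begins 54 mm behind the grasp point. The pads swing forward as they close: fully open they stand 13 mm farther back than shut.
Start: joints at [54.528, 21.807, 74.336, -0, 83.858, -12.336], TCP at [0.216, 0.506, 0.242] pointing down, gripper open.
Joint ranges: [-178.18, 178.18], [-50.72, 133.34], [12.68, 142.11], [-81.47, 261.47], [9.98, 163.14], [-165.26, 165.26]. Speed limits (degrees/s): [136.94, 136.94, 180, 180, 180, 180].

INTERFACE

Orientations are given as a 3x3 rotation matrix whose columns are the frame's x, y, z axes.
In Python, from rig import observe, viewer, env gives the robot as it stands.
- The arm moves only by the tool jog_arm, never from a script. Its arguments are lists of equal length, an entry for each row: "dr": the turn, a rotation vector about the tool's x, y, z in rad, a list of three; "slide": the shift along the tool's x, y, z in m, a list of three; "gripper": the opening, from -1 (shut) to 1 (fully open), so that 0 is half open. In form: {"dr": [[rx, ry, rz], ...], "slide": [[dx, dy, dz], ...], "gripper": [gripper, ...]}. A call has exactly 10 rows; each row shifts and turns the commanded pose from where the row before left it, along the tool's axes as they then stand; what a row does not reach is not made up. A row lasts 1/10 s, in which the tool goes at most 50 mm and 8.59 degrees, less where a joint would pass 70% of its speed; a pose out of reach is approached as far as the arm can. A call is refused whole if a number of a shift passes 0.05 or a number of a turn 0.15, either way. A call with a gripper value outside its range is refused whole. The fingers move at their own pace and stop on an object; "force" is the grip in N (left out, the last holds). Time passes only in rows, so rows that do not move let the fingers close, or fill a call up. It gives the time, the measured TCP pose, the force and the opening at its end, in the units of the state.
- observe(): the state, without advancing time (a new reading comes with each control period).
- viewer.get_image(name): name is "scene" or "top"; returns a dict with "pixels" (400x640x3 uint8, blue, green, red), "camera_matrix" (3x3 intrinsics, pixels), "dist_coeffs" ([k1, k2, p1, p2, k3] as OpenCV has them; the pictures are not rectified), "R" (3x3) and "t" (3): a world point X has camera coordinates R X + t. Camera axes: x right, y down, z forward; pixel columns grow to the right and rows downward; lengths in m; the calibration is good to about 2 mm. A picture is of the moment at which its call begins. There is no depth.
- env.close_job(): hands the job in, once; it reports no verdict.
The state is a dict: "time_s": time; "q": joint angles; "qvel": joint speeds; "joint_efforts": joint torques, N m; "position": TCP position; "tool_rot": TCP orientation; "ft_force": force on the tool from outside, world axes, zero at the start; "wrist_torque": the same for the moment, N m; "grip_width": finger opening in m.
Only numpy, scipy, OpenCV 4.12 (cv2) and the standard library are available. Lean on these libraries where they do the work, as an engineer would, in place of code of your own. Each camera call takes 0.05 s, during which the arm holds its last target.

TASK

The orange-headed hand screw is standing loose on the threaded boss of the monitor-arm bracket. Without lifting it out, turn it backward (anticlockwise from above) until it drops into the start of its thread, then turn it forward one full turn, and finish still gripping its head, keeping it upright and at rest. Leave the mug, pen holder, stapler and tape where they are.

Things in the scene. Friction and masses are not known exactly. Their poses are not given: they have to be found in the camera images.
- bracket: Black steel foot plate of a monitor-arm bracket, fixed to the desk, 170 x 110 x 12 mm. Origin on the desk under the boss axis; the plate reaches 40 mm to its -x and 130 mm to its +x. A round aluminium post socket, 48 mm across, 54 mm tall above the desk, stands 98 mm to +x of the origin.
- boss_top (a point): Centre of the flat brass ring on top of the round grey threaded boss (53 mm across) that stands on the plate; 70 mm above the desk, z up along the boss axis. The grey rim is 2 mm and two small brass stops are 5 mm higher than this point. Its x axis says nothing of where the thread begins: that differs each time and is found by feel.
- screw_head (a point): Centre of the hand screw's orange square head, 28 x 28 mm, 22 mm tall; its x and y are square to the flat sides, white dot on top towards +x; z up along the screw. Weighs about 0.2 kg. It starts 61 mm above boss_top, leaning up to 3 degrees, thread not caught. Backward = anticlockwise seen from above = growing yaw; forward = clockwise.
- screw_stem (a point): Point on the axis of the screw's plain round steel stem (20 mm across), 31 mm below the head's centre. The stem has about 1 mm play in the boss, and turns and slides freely. At first its cross pin rides on the flat ring: forward it only meets a stop; backward by 0.3 to 1.4 rad it comes over a gap and, if the grip lets it slide, falls 8 to 9 mm by its own weight.
- boss_foot (a point): Foot of the boss on the plate, on its axis, 58 mm below boss_top. The boss's thread: after the drop a stop ends backward turning within 0.5 rad. From there forward turning lowers the screw 16 mm per turn (4 mm per quarter), right-handed, light to turn, with about 1.5 mm axial play; it stays where it is left. The thread runs on about half a turn past the one wanted.
- mug: blue ceramic mug, 80 mm across, 92 mm tall; origin at the centre of its underside
- pencup: round black pen holder, 72 mm across, 95 mm tall, pens rising to 160 mm; origin at the centre of its underside
- stapler: red and black stapler, 130 x 34 x 45 mm, long along its own x; origin at the centre of its underside
- tape: amber roll of sticky tape lying flat, 68 mm across, 19 mm tall; origin at the centre of its underside
Not all that is in view belongs to the job. Leave any green or purple look-alike of the part that bears screw_head alone.

How it is judged:
By the outcome, as a careful person would: the job done as asked, in the order asked, and still so for the second after the job is handed in, while the arm keeps its last pose, push and grip.
It also fails if it takes over 72 s, if anything falls off the work surface, if the arm or the gripper's body presses on something with over 40 N, if the wrist force passes 120 N, or if a joint passes its speed limit or range.

## Working session

There is one attempt and no reset: what is moved stays moved. The work goes in short steps, Python scripts to look and compute and a tool call to move; the robot and the scene stay as the last step left them, time stands still between calls to the robot, and variables do not carry over. Pictures are saved under pics/ and viewed, and the job is handed in when it is done.

Besides the shell and the picture viewer there is one more tool, called after "Emit:" by a JSON object that holds its "name" and its "arguments". jog_arm: Moves the arm, as the interface text tells. Its arguments: {"type":"object","properties":{"dr":{"type":"array","items":{"type":"array","items":{"type":"number"}}},"slide":{"type":"array","items":{"type":"array","items":{"type":"number"}}},"gripper":{"type":"array","items":{"type":"number"}},"force":{"type":"number"}},"required":["dr","slide","gripper"]}

```bash
mkdir -p pics; ls; python3 - <<'E'
from rig import observe, viewer, env
import cv2
s=observe()
for k in s: print(k,s[k])
print(env.tcp_to_tips)
for n in("scene","top"):
    i=viewer.get_image(n); cv2.imwrite(f"pics/{n}0.png",i["pixels"]); print(n,i["camera_matrix"],i["dist_coeffs"],i["R"],i["t"])
E
```

```text
pics
time_s 0.0
q [ 5.45295461e+01  2.18409013e+01  7.43863392e+01 -1.86677502e-03
  8.38574505e+01 -1.23373699e+01]
qvel [ 0.0531358  -0.03353371  0.02655184  0.02194927 -0.00274182 -0.05181675]
joint_efforts [-3.61107027e-05 -4.48478937e+01 -2.31277871e+01 -1.70671346e-04
  4.86570527e-03 -4.46415129e-06]
position [0.21593099 0.50552815 0.24170327]
tool_rot [[ 3.92864348e-01  9.19596060e-01 -8.31354339e-04]
 [ 9.19595291e-01 -3.92865125e-01 -1.22261306e-03]
 [-1.45092028e-03 -2.84188454e-04 -9.99998907e-01]]
ft_force [-0.53776459  0.01768141  0.34149289]
wrist_torque [ 0.04769089  0.00161243 -0.01900179]
grip_width 0.08531031539284425
0.011
scene [[379.34161991   0.         316.83282822]
 [  0.         379.34161991 202.64517832]
 [  0.           0.           1.        ]] [-0.02970667  0.          0.          0.          0.        ] [[-0.50949246  0.860472   -0.00231842]
 [ 0.70229948  0.41427741 -0.57892112]
 [-0.49718494 -0.29658417 -0.81538026]] [ 0.31174571 -0.31602938  1.33316344]
top [[440.57809493   0.         315.9889966 ]
 [  0.         440.57809493 204.958047  ]
 [  0.           0.           1.        ]] [-0.0213942  0.         0.         0.         0.       ] [[-0.02401977 -0.99956038 -0.01738118]
 [-0.99381515  0.02576001 -0.10801792]
 [ 0.10841817  0.01467911 -0.99399699]] [0.00368766 0.57825834 1.27861677]
```

View pics/scene0.png

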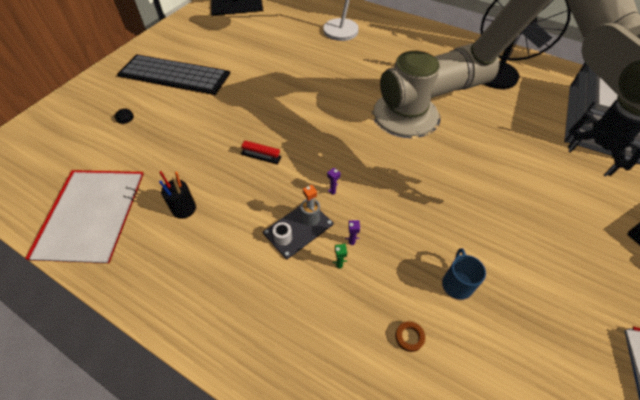

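View pics/top0.png

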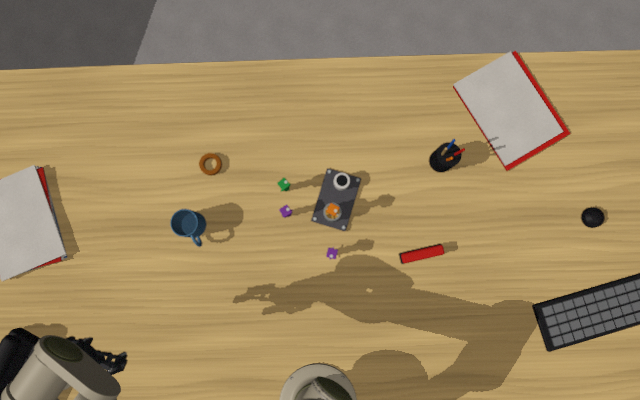

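The orange head is at about top (332,211) and scene (310,192). The look-alikes are at top (284,184), (286,211) and (331,253). I'll zoom in.

```bash
python3 - <<'E'
import cv2, numpy as np
a=cv2.imread("pics/scene0.png")[165:265,255:365]; b=cv2.imread("pics/top0.png")[160:240,275:385]
cv2.imwrite("pics/z1.png",cv2.resize(a,(770,700))[:600]); 
cv2.imwrite("pics/z2.png",cv2.resize(b,(770,560),interpolation=cv2.INTER_CUBIC))
E
```

```text
(no output)
```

View pics/z1.png

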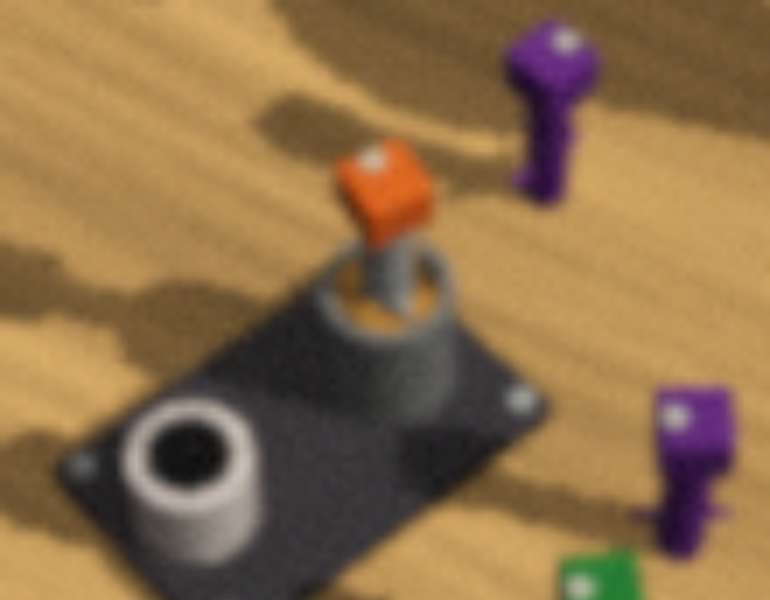

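View pics/z2.png

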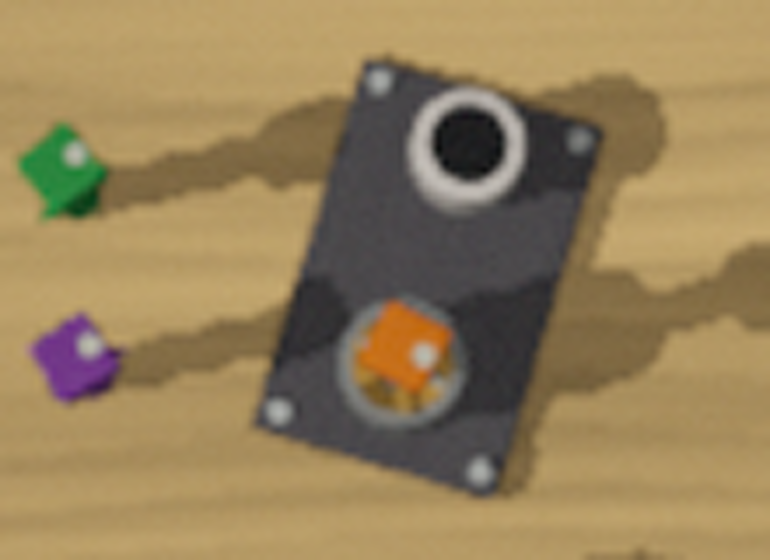

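```bash
cat > h.py <<'E'
import numpy as np, cv2
from rig import observe, viewer, env
C={}
def cam(n):
    if n not in C:
        C[n]=viewer.get_image(n)
    return C[n]
def ray(n,u,v):
    i=cam(n);p=cv2.undistortPoints(np.array([[[u,v]]],float),np.array(i["camera_matrix"]),np.array(i["dist_coeffs"]))[0,0]
    R=np.array(i["R"]);t=np.array(i["t"]); return -R.T@t, R.T@np.array([p[0],p[1],1])
def atz(n,u,v,z):
    o,d=ray(n,u,v); return o+d*(z-o[2])/d[2]
def proj(n,X):
    i=cam(n);return cv2.projectPoints(np.atleast_2d(np.array(X,float)),cv2.Rodrigues(np.array(i["R"]))[0],np.array(i["t"],float),np.array(i["camera_matrix"]),np.array(i["dist_coeffs"]))[0][:,0]
E
python3 - <<'E'
from h import *
T=lambda u,v,z: atz("top",275+u/7-.43,160+v/7-.43,z)
S=lambda u,v,z: atz("scene",255+u/7-.43,165+v/7-.43,z)
print("boss top",T(402,360,.072),"scene",S(387,290,.072))
print("sock",T(467,145,.054),"scene",S(190,455,.054))
c=[(397,298),(453,335),(412,390),(358,355)]
P=np.array([T(*q,.142) for q in c]);print(P,P.mean(0))
print("dot",T(424,355,.142),S(373,160,.142))
print("sizes",np.linalg.norm(P-np.roll(P,1,0),axis=1))
E
```

```text
boss top [ 0.55508396 -0.05694109  0.072     ] scene [ 0.55475534 -0.05532408  0.072     ]
sock [ 0.64664597 -0.08711209  0.054     ] scene [ 0.64603613 -0.086577    0.054     ]
[[ 0.57273033 -0.05417918  0.142     ]
 [ 0.55771675 -0.07549522  0.142     ]
 [ 0.53671497 -0.0589904   0.142     ]
 [ 0.55087014 -0.03843993  0.142     ]] [ 0.55450805 -0.05677618  0.142     ]
dot [ 0.55021194 -0.06402626  0.142     ] [ 0.54929079 -0.06316084  0.142     ]
sizes [0.02693681 0.02607262 0.02671112 0.02495377]
```

```bash
python3 - <<'E'
from h import *
from scipy.optimize import minimize
# fit head cube silhouettes (x,y,z,yaw,tilt) to orange masks
def mask(n):
    im=cam(n)["pixels"]; h=cv2.cvtColor(im,cv2.COLOR_BGR2HSV)
    c=proj(n,[.555,-.0565,.131])[0].astype(int); m=np.zeros(im.shape[:2],np.uint8)
    b,g,r=[im[...,k].astype(int) for k in range(3)]
    k=((r-b>110)&(r-g>70)).astype(np.uint8)
    m[c[1]-14:c[1]+14,c[0]-14:c[0]+14]=k[c[1]-14:c[1]+14,c[0]-14:c[0]+14]
    # fill with hull (white dot)
    p=cv2.findNonZero(m); hull=cv2.convexHull(p); o=np.zeros_like(m); cv2.fillConvexPoly(o,hull,1); print(n,m.sum(),o.sum(),c)
    return o,c
M={n:mask(n) for n in("scene","top")}
def sil(n,p):
    x,y,z,a=p; c,s=np.cos(a),np.sin(a)
    V=np.array([[i*.014,j*.014,k*.011] for i in(-1,1) for j in(-1,1) for k in(-1,1)])
    V=V@np.array([[c,s,0],[-s,c,0],[0,0,1]])+[x,y,z]
    q=proj(n,V); c0=M[n][1]; q=(q-c0+16+.5)*8-.5
    o=np.zeros((256,256),np.uint8); cv2.fillConvexPoly(o,cv2.convexHull(np.round(q).astype(np.int32)),1)
    return o
G={n:cv2.resize(M[n][0][M[n][1][1]-16:M[n][1][1]+16,M[n][1][0]-16:M[n][1][0]+16].astype(np.float32),(256,256),interpolation=cv2.INTER_LINEAR)>.5 for n in M}
def cost(p): return sum((sil(n,p).astype(bool)^G[n]).sum() for n in G)/64
best=None
for a in np.radians([40,47,54,61,68]):
    r=minimize(cost,[.5545,-.0567,.131,a],method="Nelder-Mead",options=dict(initial_simplex=np.array([.5545,-.0567,.131,a])+np.vstack([np.zeros(4),np.diag([.003,.003,.003,.1])])))
    print(r.fun,r.x[:3],np.degrees(r.x[3]))
E
```

```text
scene 119 142 [309 192]
top 76 101 [332 209]
55.484375 [ 0.55240807 -0.05599256  0.13269693] 50.50651738079611
52.328125 [ 0.55359609 -0.05589308  0.13495967] 57.04665762285637
52.578125 [ 0.55335569 -0.05638565  0.13381013] 57.48338235834196
51.96875 [ 0.553286   -0.05645274  0.13399548] 56.97120202554717
52.640625 [ 0.55374726 -0.05622999  0.13419454] 60.743666696706235
```

Emit:
{"name": "jog_arm", "arguments": {"dr": [[0, 0, 0.1125], [0, 0, 0.1125], [0, 0, 0], [0, 0, 0], [0, 0, 0], [0, 0, 0], [0, 0, 0], [0, 0, 0], [0, 0, 0], [0, 0, 0]], "slide": [[0, 0, 0], [0, 0, 0], [-0.017, 0.04, 0], [-0.017, 0.04, 0], [-0.017, 0.04, 0], [-0.017, 0.04, 0], [-0.017, 0.04, 0], [-0.017, 0.04, 0], [-0.017, 0.04, 0], [-0.017, 0.04, 0]], "gripper": [0.2, 0.2, 0.2, 0.2, 0.2, 0.2, 0.2, 0.2, 0.2, 0.2]}}

```text
time_s: 1.3
position: [0.3955, 0.2059, 0.2425]
tool_rot: [[0.588, 0.809, 0.0], [0.809, -0.588, 0.0], [0.0, 0.0, -1.0]]
ft_force: [1.3, 0.9, -0.9]
grip_width: 0.0515
```

Emit:
{"name": "jog_arm", "arguments": {"dr": [[0, 0, 0], [0, 0, 0], [0, 0, 0], [0, 0, 0], [0, 0, 0], [0, 0, 0], [0, 0, 0], [0, 0, 0], [0, 0, 0], [0, 0, 0]], "slide": [[-0.017, 0.04, 0], [-0.017, 0.04, 0], [-0.017, 0.04, 0], [-0.017, 0.04, 0], [-0.017, 0.04, 0], [-0.017, 0.04, 0], [-0.0085, 0.02, 0], [-0.0085, 0.0227, 0.02], [0, 0, 0.03], [0, 0, 0]], "gripper": [0.2, 0.2, 0.2, 0.2, 0.2, 0.2, 0.2, 0.2, 0.2, 0.2]}}

```text
time_s: 2.3
position: [0.5521, -0.055, 0.1889]
tool_rot: [[0.589, 0.808, -0.007], [0.808, -0.589, 0.002], [-0.002, -0.007, -1.0]]
ft_force: [-0.0, 0.3, 0.1]
grip_width: 0.0513
```

```bash
cat > look.py <<'E'
from h import *
import sys
t=sys.argv[1]
s=observe();print(s["time_s"],np.round(s["position"],4),s["grip_width"],np.round(s["ft_force"],2),np.round(s["wrist_torque"],3),np.round(s["q"],1)); R=np.array(s["tool_rot"]);print("yaw",np.degrees(np.arctan2(R[1,0],R[0,0])))
c=proj("scene",[.555,-.0565,.12])[0].astype(int);d=proj("top",[.555,-.0565,.12])[0].astype(int)
f=lambda n,c:cv2.resize(cam(n)["pixels"][c[1]-28:c[1]+28,c[0]-28:c[0]+28],(392,392),interpolation=cv2.INTER_CUBIC)
print("origins",c-28,d-28)
cv2.imwrite(f"pics/{t}.png",np.hstack([f("scene",c),f("top",d)]))
E
python3 look.py a1
```

```text
2.3 [ 0.5521 -0.055   0.1889] 0.05134242083025719 [-0.    0.28  0.09] [-0.031  0.038  0.02 ] [-17.9  25.   78.4   0.   77.  -71.8]
yaw 53.91405108764986
origins [281 167] [304 181]
```

View pics/a1.png

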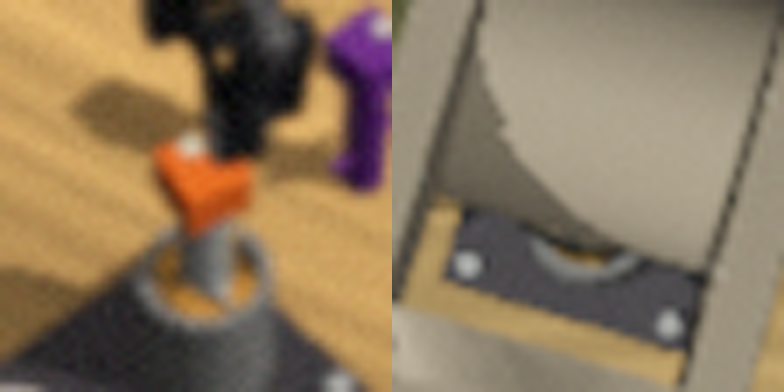

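Emit:
{"name": "jog_arm", "arguments": {"dr": [[0, 0, 0], [0, 0, 0], [0, 0, 0], [0, 0, 0], [0, 0, 0], [0, 0, 0], [0, 0, 0], [0, 0, 0], [0, 0, 0], [0, 0, 0]], "slide": [[0, 0, 0.008], [0, 0, 0.008], [0, 0, 0.008], [0, 0, 0.006], [0, 0, 0], [0, 0, 0], [0, 0, 0], [0, 0, 0], [0, 0, 0], [0, 0, 0]], "gripper": [0.2, 0.2, 0.2, 0.2, 0.2, 0.2, 0.2, 0.2, 0.2, 0.2]}}

```text
time_s: 3.4
position: [0.5536, -0.055, 0.1624]
tool_rot: [[0.588, 0.809, 0.0], [0.809, -0.588, -0.0], [0.0, 0.0, -1.0]]
ft_force: [1.3, 0.2, -0.1]
grip_width: 0.0514
```

```bash
python3 look.py a2
```

```text
3.4 [ 0.5536 -0.055   0.1624] 0.051404272091489386 [ 1.27  0.16 -0.1 ] [-0.015 -0.032 -0.03 ] [-17.9  26.4  80.8   0.   72.8 -71.8]
yaw 53.97220186586821
origins [281 167] [304 181]
```

View pics/a2.png

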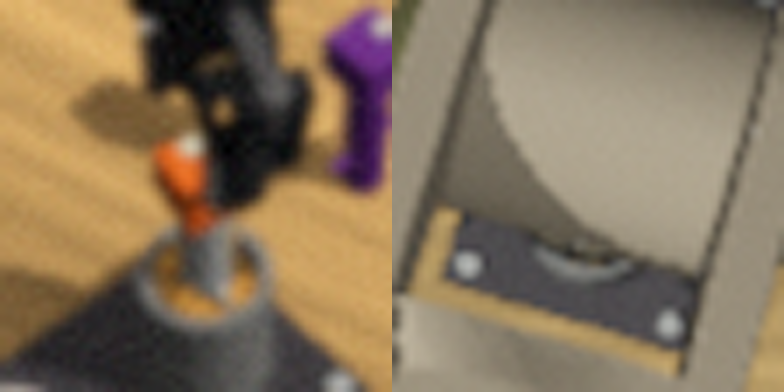

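Emit:
{"name": "jog_arm", "arguments": {"dr": [[0, 0, 0], [0, 0, 0], [0, 0, 0], [0, 0, 0], [0, 0, 0], [0, 0, 0], [0, 0, 0], [0, 0, 0], [0, 0, 0], [0, 0, 0]], "slide": [[-0.0006, 0.0014, 0.0], [0, 0, 0.008], [0, 0, 0.008], [0, 0, 0.008], [0, 0, 0.008], [0, 0, 0.008], [0, 0, 0.0035], [0, 0, 0], [0, 0, 0], [0, 0, 0]], "gripper": [0.2, 0.2, 0.2, 0.2, 0.2, 0.2, 0.2, 0.0, -0.2, -0.3], "force": 20}}

```text
time_s: 4.5
position: [0.5544, -0.0564, 0.1192]
tool_rot: [[0.588, 0.809, 0.001], [0.809, -0.588, -0.0], [-0.0, 0.001, -1.0]]
ft_force: [-1.6, -0.8, -0.2]
grip_width: 0.0301
```

```bash
python3 look.py a3
```

```text
4.5 [ 0.5544 -0.0564  0.1192] 0.0301394045980719 [-1.58 -0.8  -0.21] [-0.098  0.075  0.081] [-18.   29.3  83.9  -0.   66.8 -71.9]
yaw 53.97977900183532
origins [281 167] [304 181]
```

View pics/a3.png

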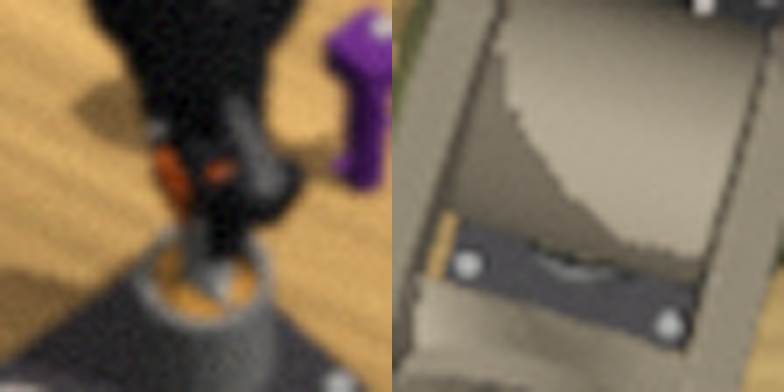

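Emit:
{"name": "jog_arm", "arguments": {"dr": [[0, 0, -0.04], [0, 0, -0.04], [0, 0, -0.04], [0, 0, -0.04], [0, 0, -0.04], [0, 0, -0.04], [0, 0, -0.04], [0, 0, -0.04], [0, 0, -0.04], [0, 0, 0]], "slide": [[0, 0, 0], [0, 0, 0], [0, 0, 0], [0, 0, 0], [0, 0, 0], [0, 0, 0], [0, 0, 0], [0, 0, 0], [0, 0, 0], [0, 0, 0]], "gripper": [-0.31, -0.31, -0.31, -0.31, -0.31, -0.31, -0.31, -0.31, -0.31, -0.31]}}

```text
time_s: 5.6
position: [0.5545, -0.0565, 0.1191]
tool_rot: [[0.265, 0.964, 0.001], [0.964, -0.265, -0.001], [-0.0, 0.001, -1.0]]
ft_force: [-0.3, -0.5, 1.1]
grip_width: 0.0297
```

```bash
python3 look.py a4
```

```text
5.6 [ 0.5545 -0.0565  0.1191] 0.029689792046135095 [-0.35 -0.47  1.1 ] [-0.206  0.037 -0.044] [-18.   29.3  83.9  -0.   66.8 -92.6]
yaw 74.61478526240177
origins [281 167] [304 181]
```

View pics/a4.png

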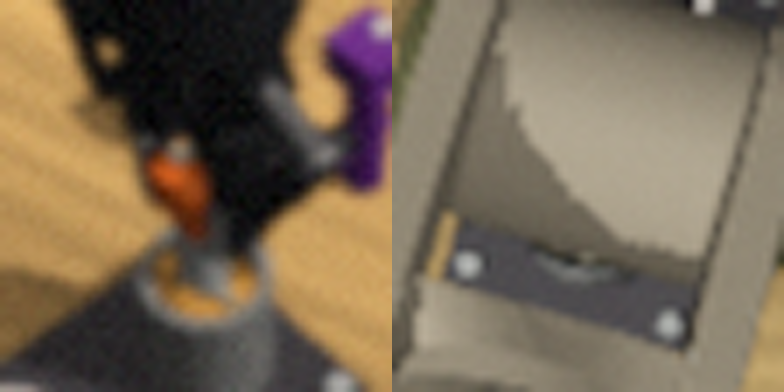

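Emit:
{"name": "jog_arm", "arguments": {"dr": [[0, 0, -0.04], [0, 0, -0.04], [0, 0, -0.04], [0, 0, -0.04], [0, 0, -0.04], [0, 0, -0.04], [0, 0, -0.04], [0, 0, 0], [0, 0, 0], [0, 0, 0]], "slide": [[0, 0, 0], [0, 0, 0], [0, 0, 0], [0, 0, 0], [0, 0, 0], [0, 0, 0], [0, 0, 0], [0, 0, 0], [0, 0, 0], [0, 0, 0]], "gripper": [-0.31, -0.31, -0.31, -0.31, -0.31, -0.31, -0.31, -0.31, -0.31, -0.31]}}

```text
time_s: 6.7
position: [0.5544, -0.0563, 0.1189]
tool_rot: [[-0.01, 1.0, 0.0], [1.0, 0.01, -0.0], [-0.0, 0.0, -1.0]]
ft_force: [0.3, -1.0, 2.0]
grip_width: 0.0298
```

```bash
cat >> look.py <<'E'
if len(sys.argv)>2:
    yaw=np.arctan2(R[1,0],R[0,0])+np.radians(float(sys.argv[2]))
    a=f("scene",c); ims=[a]
    for z in [float(q) for q in sys.argv[3:]]:
        b=a.copy(); cc,ss=np.cos(yaw),np.sin(yaw)
        V=np.array([[i*.014,j*.014,k*.011] for k in(-1,1) for i,j in((-1,-1),(-1,1),(1,1),(1,-1))])@np.array([[cc,ss,0],[-ss,cc,0],[0,0,1]])+[.5548,-.0565,z]
        q=((proj("scene",V)-(c-28)+.5)*7-.5).astype(np.int32)
        for l in(q[:4],q[4:]): cv2.polylines(b,[l],True,(0,255,0),1)
        for k in range(4): cv2.line(b,tuple(map(int,q[k])),tuple(map(int,q[k+4])),(255,255,0),1)
        ims.append(b)
    im=np.hstack(ims)[60:330]; cv2.imwrite(f"pics/{t}.png",cv2.resize(im,None,fx=min(1,800/im.shape[1]),fy=min(1,800/im.shape[1])))
E
python3 look.py a5 0 .131 .1225
```

```text
6.7 [ 0.5544 -0.0563  0.1189] 0.02976598141647865 [ 0.3  -1.01  1.97] [-0.199 -0.063 -0.006] [ -18.    29.3   83.9    0.    66.7 -108.6]
yaw 90.58069640029893
origins [281 167] [304 181]
```

View pics/a5.png

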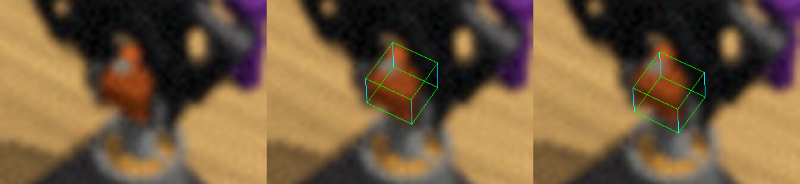

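The head's outline still matches the z=0.131 wireframe at about (120,80), so it hasn't dropped yet. I'll keep turning backward.

Emit:
{"name": "jog_arm", "arguments": {"dr": [[0, 0, -0.04], [0, 0, -0.04], [0, 0, -0.04], [0, 0, -0.04], [0, 0, -0.04], [0, 0, -0.04], [0, 0, -0.04], [0, 0, 0], [0, 0, 0], [0, 0, 0]], "slide": [[0, 0, 0], [0, 0, 0], [0, 0, 0], [0, 0, 0], [0, 0, 0], [0, 0, 0], [0, 0, 0], [0, 0, 0], [0, 0, 0], [0, 0, 0]], "gripper": [-0.31, -0.31, -0.31, -0.31, -0.31, -0.31, -0.31, -0.31, -0.31, -0.31]}}

```text
time_s: 7.8
position: [0.5542, -0.0561, 0.1187]
tool_rot: [[-0.286, 0.958, -0.0], [0.958, 0.286, 0.0], [0.0, -0.0, -1.0]]
ft_force: [0.1, -0.1, -0.3]
grip_width: 0.0293
```

```bash
python3 look.py a6 -4 .131 .1225
```

```text
7.8 [ 0.5542 -0.0561  0.1187] 0.029275271342219633 [ 0.1  -0.06 -0.25] [-0.006  0.011 -0.002] [ -18.    29.3   83.9    0.    66.8 -124.6]
yaw 106.63808677182517
origins [281 167] [304 181]
```

View pics/a6.png

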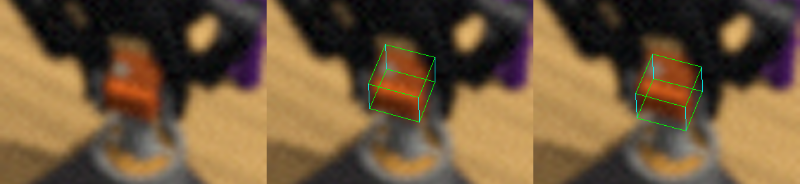

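Emit:
{"name": "jog_arm", "arguments": {"dr": [[0, 0, -0.04], [0, 0, -0.04], [0, 0, -0.04], [0, 0, -0.04], [0, 0, -0.04], [0, 0, 0], [0, 0, 0], [0, 0, 0], [0, 0, 0], [0, 0, 0]], "slide": [[0, 0, 0], [0, 0, 0], [0, 0, 0], [0, 0, 0], [0, 0, 0], [0, 0, 0], [0, 0, 0], [0, 0, 0], [0, 0, 0], [0, 0, 0]], "gripper": [-0.31, -0.31, -0.31, -0.31, -0.31, -0.31, -0.31, -0.31, -0.31, -0.31]}}

```text
time_s: 8.9
position: [0.5543, -0.0563, 0.1188]
tool_rot: [[-0.471, 0.882, -0.0], [0.882, 0.471, 0.0], [0.0, -0.0, -1.0]]
ft_force: [0.4, -0.2, 0.3]
grip_width: 0.0294
```

```bash
python3 look.py a7 -4 .131 .1225
```

```text
8.9 [ 0.5543 -0.0563  0.1188] 0.029387553351134427 [ 0.45 -0.2   0.34] [ 0.05   0.032 -0.055] [ -18.    29.3   83.9    0.    66.8 -136.1]
yaw 118.12392944314446
origins [281 167] [304 181]
```

View pics/a7.png

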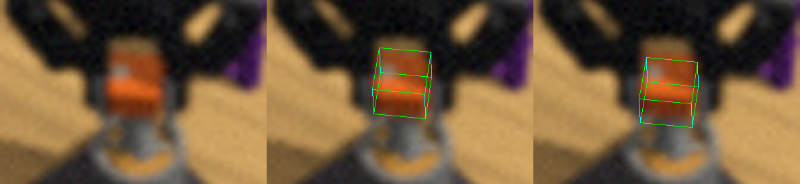

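Emit:
{"name": "jog_arm", "arguments": {"dr": [[0, 0, -0.04], [0, 0, -0.04], [0, 0, -0.04], [0, 0, -0.04], [0, 0, -0.04], [0, 0, 0], [0, 0, 0], [0, 0, 0], [0, 0, 0], [0, 0, 0]], "slide": [[0, 0, 0], [0, 0, 0], [0, 0, 0], [0, 0, 0], [0, 0, 0], [0, 0, 0], [0, 0, 0], [0, 0, 0], [0, 0, 0], [0, 0, 0]], "gripper": [-0.31, -0.31, -0.31, -0.31, -0.31, -0.31, -0.31, -0.31, -0.31, -0.31]}}

```text
time_s: 10.0
position: [0.5543, -0.0563, 0.1188]
tool_rot: [[-0.637, 0.771, -0.0], [0.771, 0.637, 0.0], [0.0, -0.0, -1.0]]
ft_force: [-0.5, 0.7, -0.1]
grip_width: 0.0294
```

```bash
python3 look.py a8 -4 .131 .1225
```

```text
10.0 [ 0.5543 -0.0563  0.1188] 0.029415143671510144 [-0.48  0.71 -0.14] [0.054 0.068 0.007] [ -18.    29.3   83.9   -0.    66.8 -147.6]
yaw 129.58439795956807
origins [281 167] [304 181]
```

View pics/a8.png

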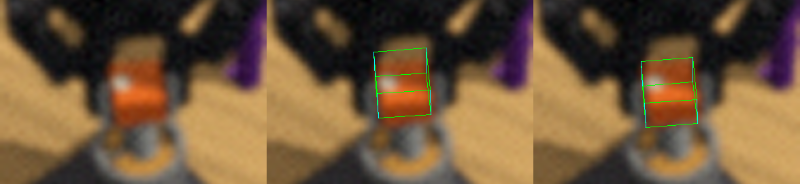

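Between 118° and 129.6° tool yaw the head's lower edge moved down to about (135,124), which matches the z=0.1225 outline, and the dot dropped too. So it has fallen in. Next I lower 4 mm, grip lightly and feel for the backward stop.

Emit:
{"name": "jog_arm", "arguments": {"dr": [[0, 0, 0], [0, 0, 0], [0, 0, 0], [0, 0, 0], [0, 0, 0], [0, 0, 0], [0, 0, 0], [0, 0, 0], [0, 0, 0], [0, 0, 0]], "slide": [[0, 0, 0.002], [0, 0, 0.002], [0, 0, 0], [0, 0, 0], [0, 0, 0], [0, 0, 0], [0, 0, 0], [0, 0, 0], [0, 0, 0], [0, 0, 0]], "gripper": [-0.31, -0.31, -0.32, -0.33, -0.34, -0.36, -0.38, -0.4, -0.4, -0.4], "force": 20}}

```text
time_s: 11.1
position: [0.5543, -0.0563, 0.1148]
tool_rot: [[-0.637, 0.771, -0.0], [0.771, 0.637, -0.0], [0.0, -0.0, -1.0]]
ft_force: [0.4, -0.0, -1.3]
grip_width: 0.0281
```

```bash
python3 look.py b1 0 .131 .1225
```

```text
11.1 [ 0.5543 -0.0563  0.1148] 0.028089428022010435 [ 0.44 -0.03 -1.25] [ 0.     0.107 -0.042] [ -18.    29.6   84.2   -0.    66.2 -147.6]
yaw 129.60117932347623
origins [281 167] [304 181]
```

View pics/b1.png

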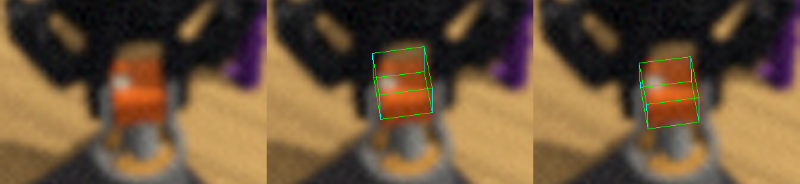

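Emit:
{"name": "jog_arm", "arguments": {"dr": [[0, 0, -0.02], [0, 0, -0.02], [0, 0, -0.02], [0, 0, -0.02], [0, 0, -0.02], [0, 0, 0], [0, 0, 0], [0, 0, 0], [0, 0, 0], [0, 0, 0]], "slide": [[0, 0, 0], [0, 0, 0], [0, 0, 0], [0, 0, 0], [0, 0, 0], [0, 0, 0], [0, 0, 0], [0, 0, 0], [0, 0, 0], [0, 0, 0]], "gripper": [-0.4, -0.4, -0.4, -0.4, -0.4, -0.4, -0.4, -0.4, -0.4, -0.4]}}

```text
time_s: 12.2
position: [0.5544, -0.0563, 0.1149]
tool_rot: [[-0.711, 0.703, 0.0], [0.703, 0.711, -0.0], [-0.0, 0.0, -1.0]]
ft_force: [-1.3, 0.2, 2.9]
grip_width: 0.0276
```

```bash
python3 look.py b2 0 .1225
```

```text
12.2 [ 0.5544 -0.0563  0.1149] 0.027587128536115953 [-1.32  0.17  2.91] [ 0.061  0.29  -0.008] [ -18.    29.6   84.2    0.    66.2 -153.3]
yaw 135.33226362514978
origins [281 167] [304 181]
```

Emit:
{"name": "jog_arm", "arguments": {"dr": [[0, 0, -0.02], [0, 0, -0.02], [0, 0, -0.02], [0, 0, -0.02], [0, 0, -0.02], [0, 0, -0.02], [0, 0, -0.02], [0, 0, 0], [0, 0, 0], [0, 0, 0]], "slide": [[0, 0, 0], [0, 0, 0], [0, 0, 0], [0, 0, 0], [0, 0, 0], [0, 0, 0], [0, 0, 0], [0, 0, 0], [0, 0, 0], [0, 0, 0]], "gripper": [-0.4, -0.4, -0.4, -0.4, -0.4, -0.4, -0.4, -0.4, -0.4, -0.4]}}

```text
time_s: 13.3
position: [0.5543, -0.0562, 0.1152]
tool_rot: [[-0.803, 0.596, 0.0], [0.596, 0.803, 0.0], [-0.0, 0.0, -1.0]]
ft_force: [-2.5, 1.2, 5.9]
grip_width: 0.0275
```

```bash
python3 look.py b3 0 .131 .1225
```

```text
13.3 [ 0.5543 -0.0562  0.1152] 0.0275251442505177 [-2.51  1.15  5.87] [0.239 0.495 0.003] [ -18.    29.6   84.2    0.    66.2 -161.4]
yaw 143.41335098317228
origins [281 167] [304 181]
```

View pics/b3.png

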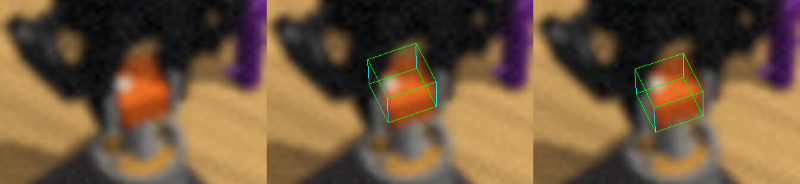

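Emit:
{"name": "jog_arm", "arguments": {"dr": [[0, 0, 0], [0, 0, 0], [0, 0, 0], [0, 0, 0], [0, 0, 0.05], [0, 0, 0.13], [0, 0, 0.13], [0, 0, 0.13], [0, 0, 0.13], [0, 0, 0.13]], "slide": [[0, 0, 0], [0, 0, 0], [0, 0, 0], [0, 0, 0], [0, 0, 0], [0, 0, 0], [0, 0, 0], [0, 0, 0], [0, 0, 0], [0, 0, 0]], "gripper": [-0.1, 0.15, 0.15, 0.15, 0.15, 0.15, 0.15, 0.15, 0.15, 0.15]}}

```text
time_s: 14.4
position: [0.5543, -0.0563, 0.1147]
tool_rot: [[-0.224, 0.975, -0.0], [0.975, 0.224, -0.0], [-0.0, -0.0, -1.0]]
ft_force: [0.2, 0.7, 0.3]
grip_width: 0.0493
```

Emit:
{"name": "jog_arm", "arguments": {"dr": [[0, 0, 0.13], [0, 0, 0.13], [0, 0, 0.13], [0, 0, 0.13], [0, 0, 0.13], [0, 0, 0.13], [0, 0, 0.0908], [0, 0, 0], [0, 0, 0], [0, 0, 0]], "slide": [[0, 0, 0], [0, 0, 0], [0, 0, 0], [0, 0, 0], [0, 0, 0], [0, 0, 0], [0, 0, 0], [0, 0, 0], [0, 0, 0], [0, 0, 0]], "gripper": [0.15, 0.15, 0.15, 0.15, 0.15, 0.15, 0.15, 0.15, 0.15, 0.15]}}

```text
time_s: 15.4
position: [0.5543, -0.0563, 0.1148]
tool_rot: [[0.595, 0.803, -0.0], [0.803, -0.595, -0.0], [-0.0, 0.0, -1.0]]
ft_force: [0.1, -0.1, -0.0]
grip_width: 0.0493
```

```bash
python3 look.py b4 0 .131 .1225
```

```text
15.4 [ 0.5543 -0.0563  0.1148] 0.049311203684265094 [ 0.08 -0.07 -0.01] [-0.045  0.05  -0.007] [-18.   29.6  84.2  -0.   66.2 -71.4]
yaw 53.4612133918556
origins [281 167] [304 181]
```

View pics/b4.png

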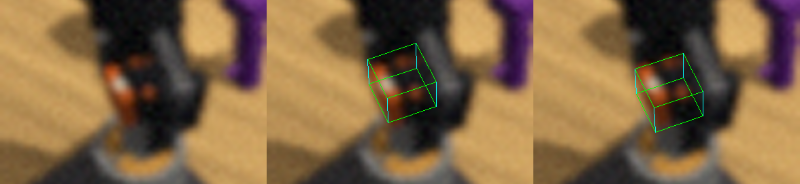

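Emit:
{"name": "jog_arm", "arguments": {"dr": [[0, 0, 0], [0, 0, 0], [0, 0, 0], [0, 0, 0], [0, 0, 0], [0, 0, -0.02], [0, 0, -0.02], [0, 0, -0.02], [0, 0, 0], [0, 0, 0]], "slide": [[0, 0, 0], [0, 0, 0], [0, 0, 0], [0, 0, 0], [0, 0, 0], [0, 0, -0.0001], [0, 0, 0], [0, 0, -0.0001], [0, 0, 0], [0, 0, 0]], "gripper": [-0.1, -0.3, -0.36, -0.4, -0.4, -0.4, -0.4, -0.4, -0.4, -0.4], "force": 30}}

```text
time_s: 16.5
position: [0.5544, -0.0563, 0.1151]
tool_rot: [[0.548, 0.837, 0.0], [0.837, -0.548, -0.0], [-0.0, 0.0, -1.0]]
ft_force: [-1.0, -0.1, 2.4]
grip_width: 0.0278
```

```bash
python3 - <<'E'
from h import *
s=observe();print(s["wrist_torque"],s["ft_force"],s["joint_efforts"][5],s["q"][5],s["grip_width"])
E
```

```text
[-0.26791025  0.18335873  0.00422622] [-0.95895126 -0.09185493  2.41424333] -0.04594168276526034 -74.76254211541755 0.027817114619614322
```

Emit:
{"name": "jog_arm", "arguments": {"dr": [[0, 0, -0.02], [0, 0, -0.02], [0, 0, -0.02], [0, 0, 0], [0, 0, 0], [0, 0, 0], [0, 0, 0], [0, 0, 0], [0, 0, 0], [0, 0, 0]], "slide": [[0, 0, -0.0001], [0, 0, 0], [0, 0, -0.0001], [0, 0, 0], [0, 0, 0], [0, 0, 0], [0, 0, 0], [0, 0, 0], [0, 0, 0], [0, 0, 0]], "gripper": [-0.4, -0.4, -0.4, -0.4, -0.4, -0.4, -0.4, -0.4, -0.4, -0.4]}}

```text
time_s: 17.5
position: [0.5544, -0.0563, 0.1153]
tool_rot: [[0.497, 0.868, 0.0], [0.868, -0.497, -0.0], [0.0, 0.0, -1.0]]
ft_force: [0.0, -0.2, 3.1]
grip_width: 0.0277
```

```bash
python3 - <<'E'
from h import *
s=observe();print(s["wrist_torque"],s["ft_force"],s["joint_efforts"][5],s["q"][5],s["grip_width"])
E
```

```text
[-0.234464    0.08158194 -0.03174975] [ 0.01181367 -0.20701839  3.09326955] -0.01930993515998125 -78.19959557711462 0.02772089287161609
```

Emit:
{"name": "jog_arm", "arguments": {"dr": [[0, 0, -0.02], [0, 0, -0.02], [0, 0, -0.02], [0, 0, 0], [0, 0, 0], [0, 0, 0], [0, 0, 0], [0, 0, 0], [0, 0, 0], [0, 0, 0]], "slide": [[0, 0, -0.0001], [0, 0, -0.0001], [0, 0, -0.0001], [0, 0, 0], [0, 0, 0], [0, 0, 0], [0, 0, 0], [0, 0, 0], [0, 0, 0], [0, 0, 0]], "gripper": [-0.4, -0.4, -0.4, -0.4, -0.4, -0.4, -0.4, -0.4, -0.4, -0.4]}}

```text
time_s: 18.5
position: [0.5543, -0.0563, 0.1155]
tool_rot: [[0.444, 0.896, -0.0], [0.896, -0.444, 0.0], [0.0, -0.0, -1.0]]
ft_force: [0.4, -1.0, 1.1]
grip_width: 0.0278
```

```bash
python3 look.py b5 0 .131 .1225;python3 - <<'E'
from h import *
s=observe();print(s["wrist_torque"],s["ft_force"],s["joint_efforts"][5],s["q"][5],s["grip_width"])
E
```

```text
18.5 [ 0.5543 -0.0563  0.1155] 0.027819411900666974 [ 0.4  -0.97  1.09] [-0.156  0.057  0.039] [-18.   29.5  84.2   0.   66.3 -81.6]
yaw 63.66513748488503
origins [281 167] [304 181]
[-0.212568    0.04196495  0.03607349] [-0.37985242 -0.56651715  2.0978059 ] -0.013381303288042545 -81.63997632103623 0.027523290383578033
```

View pics/b5.png

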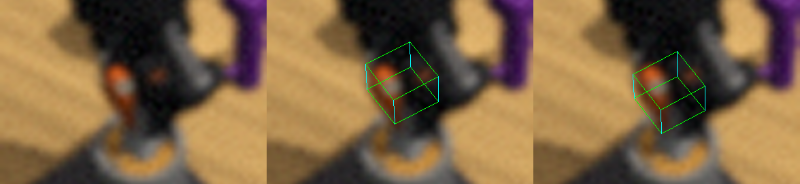

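Emit:
{"name": "jog_arm", "arguments": {"dr": [[0, 0, -0.02], [0, 0, -0.02], [0, 0, -0.02], [0, 0, 0], [0, 0, 0], [0, 0, 0], [0, 0, 0], [0, 0, 0], [0, 0, 0], [0, 0, 0]], "slide": [[0, 0, -0.0001], [0, 0, 0], [0, 0, -0.0001], [0, 0, 0], [0, 0, 0], [0, 0, 0], [0, 0, 0], [0, 0, 0], [0, 0, 0], [0, 0, 0]], "gripper": [-0.4, -0.4, -0.4, -0.4, -0.4, -0.4, -0.4, -0.4, -0.4, -0.4]}}

```text
time_s: 19.6
position: [0.5542, -0.0562, 0.1157]
tool_rot: [[0.389, 0.921, -0.0], [0.921, -0.389, 0.0], [0.0, -0.0, -1.0]]
ft_force: [0.1, 0.1, -0.0]
grip_width: 0.0277
```

```bash
python3 look.py b6 0 .131 .1225;python3 - <<'E'
from h import *
for _ in range(3):
  s=observe();print(s["wrist_torque"],s["ft_force"],s["joint_efforts"][5],s["q"][5],s["grip_width"]); viewer.get_image("top")
E
```

```text
19.6 [ 0.5542 -0.0562  0.1157] 0.02773389600132086 [ 0.15  0.12 -0.02] [-0.14   0.09  -0.011] [-18.   29.5  84.2   0.   66.3 -85.1]
yaw 67.10509131648782
origins [281 167] [304 181]
[-0.05103771  0.14749289 -0.00301337] [-1.73879797 -1.10225422  0.65825238] -0.008185068145394325 -85.07493506995604 0.027529493799298477
[-0.06001753  0.13823032  0.01564887] [-0.98015727 -0.1434865   0.56173516] -0.008218349539674819 -85.07388662389397 0.027647155095294307
[-0.08291369  0.08230417 -0.02562908] [-0.00700217  0.21427605  0.1751677 ] -0.00829703378258273 -85.07464600726333 0.027420331752910507
```

View pics/b6.png

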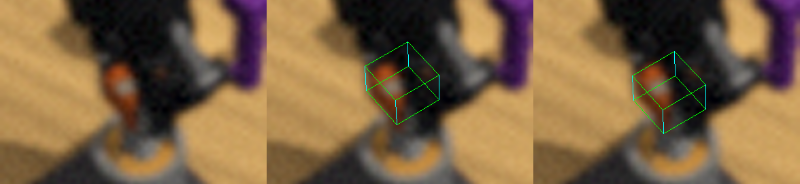

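Emit:
{"name": "jog_arm", "arguments": {"dr": [[0, 0, -0.02], [0, 0, -0.02], [0, 0, -0.02], [0, 0, -0.02], [0, 0, 0], [0, 0, 0], [0, 0, 0], [0, 0, 0], [0, 0, 0], [0, 0, 0]], "slide": [[0, 0, 0], [0, 0, 0], [0, 0, 0], [0, 0, 0], [0, 0, 0], [0, 0, 0], [0, 0, 0], [0, 0, 0], [0, 0, 0], [0, 0, 0]], "gripper": [-0.4, -0.4, -0.4, -0.4, -0.4, -0.4, -0.4, -0.4, -0.4, -0.4]}}

```text
time_s: 20.85
position: [0.5543, -0.0561, 0.1157]
tool_rot: [[0.314, 0.949, -0.0], [0.949, -0.314, 0.0], [0.0, -0.0, -1.0]]
ft_force: [-1.0, 3.3, 2.8]
grip_width: 0.0274
```

```bash
python3 look.py b7 0 .131 .1225;python3 - <<'E'
from h import *
for _ in range(3):
  s=observe();print(s["wrist_torque"],s["ft_force"],s["joint_efforts"][5],s["q"][5],s["grip_width"]); viewer.get_image("top")
E
```

```text
20.85 [ 0.5543 -0.0561  0.1157] 0.027436469300327896 [-1.    3.31  2.78] [ 0.749  0.199 -0.108] [-18.   29.5  84.1   0.   66.3 -89.7]
yaw 71.68637495893094
origins [281 167] [304 181]
[ 0.71824048  0.1049764  -0.09312368] [-1.02264725  3.88850346  2.81940507] -0.06802335614338517 -89.65749604413793 0.027688637274894866
[ 0.7513777   0.16575814 -0.06694609] [-1.09973702  2.94522608  2.70399943] -0.06832719314843416 -89.65747848330345 0.027460550596131422
[ 0.76975581  0.1424447  -0.08886177] [-0.95158019  3.93185867  1.87081019] -0.06854400504380465 -89.65980413654455 0.027413517480455802
```

View pics/b7.png

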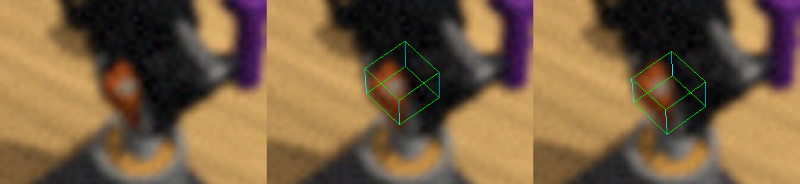

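Emit:
{"name": "jog_arm", "arguments": {"dr": [[0, 0, -0.02], [0, 0, -0.02], [0, 0, 0], [0, 0, 0], [0, 0, 0], [0, 0, 0], [0, 0, 0], [0, 0, 0], [0, 0, 0], [0, 0, 0]], "slide": [[0, 0, 0], [0, 0, 0], [0, 0, 0], [0, 0, 0], [0, 0, 0], [0, 0, 0], [0, 0, 0], [0, 0, 0], [0, 0, 0], [0, 0, 0]], "gripper": [-0.4, -0.4, -0.4, -0.4, -0.4, -0.4, -0.4, -0.4, -0.4, -0.4]}}

```text
time_s: 22.1
position: [0.5542, -0.0561, 0.1158]
tool_rot: [[0.275, 0.961, -0.0], [0.961, -0.275, 0.0], [0.0, -0.0, -1.0]]
ft_force: [-2.1, 4.7, 3.0]
grip_width: 0.0274
```

```bash
python3 look.py b8 0 .131 .1225;python3 - <<'E'
from h import *
s=observe();print(s["wrist_torque"],s["ft_force"],s["joint_efforts"][5],s["q"][5],s["grip_width"])
E
```

```text
22.1 [ 0.5542 -0.0561  0.1158] 0.02740418445389048 [-2.14  4.71  3.01] [ 0.995  0.23  -0.228] [-18.   29.5  84.2   0.   66.3 -92. ]
yaw 74.01940522097601
origins [281 167] [304 181]
[ 1.07337944  0.30477521 -0.251632  ] [-1.25876885  4.49462561  4.4184655 ] -0.23083030711859465 -91.994738187099 0.02720528758718182
```

The backward stop shows up at about 70.5° tool yaw, where the torque climbs to 0.24 N·m. I'll take that as the thread start and go forward, descending 16 mm per turn.

Emit:
{"name": "jog_arm", "arguments": {"dr": [[0, 0, 0.06], [0, 0, 0.1], [0, 0, 0.1], [0, 0, 0.1], [0, 0, 0.1], [0, 0, 0.1], [0, 0, 0.1], [0, 0, 0.1], [0, 0, 0.1], [0, 0, 0.1]], "slide": [[0, 0, 0], [0, 0, 0.00025], [0, 0, 0.00025], [0, 0, 0.00025], [0, 0, 0.00025], [0, 0, 0.00025], [0, 0, 0.00025], [0, 0, 0.00025], [0, 0, 0.00025], [0, 0, 0.00025]], "gripper": [-0.4, -0.4, -0.4, -0.4, -0.4, -0.4, -0.4, -0.4, -0.4, -0.4]}}

```text
time_s: 23.2
position: [0.5546, -0.0569, 0.1136]
tool_rot: [[0.947, 0.322, 0.001], [0.322, -0.947, -0.001], [0.0, 0.002, -1.0]]
ft_force: [-0.2, 1.6, 1.9]
grip_width: 0.0277
```

```bash
python3 look.py c1 -90 .1225 .1205
```

```text
23.2 [ 0.5546 -0.0569  0.1136] 0.027691701546268873 [-0.18  1.65  1.92] [0.162 0.09  0.026] [-18.   29.7  84.3  -0.1  66.  -36.8]
yaw 18.811020506706452
origins [281 167] [304 181]
```

View pics/c1.png

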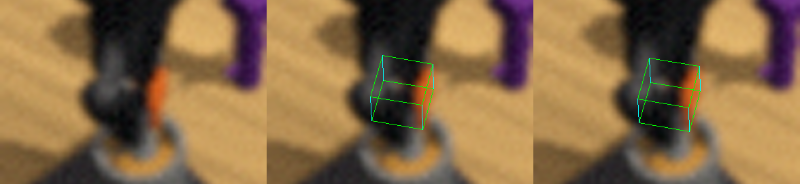

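Forces are low and the head is following. Carrying on.

Emit:
{"name": "jog_arm", "arguments": {"dr": [[0, 0, 0.1], [0, 0, 0.1], [0, 0, 0.1], [0, 0, 0.1], [0, 0, 0.1], [0, 0, 0.1], [0, 0, 0.1], [0, 0, 0.1], [0, 0, 0.1], [0, 0, 0.1]], "slide": [[0, 0, 0.00026], [0, 0, 0.00025], [0, 0, 0.00026], [0, 0, 0.00025], [0, 0, 0.00026], [0, 0, 0.00025], [0, 0, 0.00026], [0, 0, 0.00025], [0, 0, 0.00026], [0, 0, 0.00025]], "gripper": [-0.4, -0.4, -0.4, -0.4, -0.4, -0.4, -0.4, -0.4, -0.4, -0.4]}}

```text
time_s: 24.3
position: [0.5537, -0.0569, 0.1109]
tool_rot: [[0.785, -0.62, -0.002], [-0.62, -0.785, -0.001], [-0.0, 0.002, -1.0]]
ft_force: [-4.5, -0.3, 3.5]
grip_width: 0.0274
```

```bash
python3 look.py c2 -90 .119
```

```text
24.3 [ 0.5537 -0.0569  0.1109] 0.027363263071497335 [-4.48 -0.26  3.45] [-0.183  0.779  0.062] [-18.   29.9  84.5  -0.1  65.7  20.4]
yaw -38.32464758295084
origins [281 167] [304 181]
```

Emit:
{"name": "jog_arm", "arguments": {"dr": [[0, 0, 0.1], [0, 0, 0.1], [0, 0, 0.1], [0, 0, 0.1], [0, 0, 0.1], [0, 0, 0.1], [0, 0, 0.1], [0, 0, 0.1], [0, 0, 0.1], [0, 0, 0.1]], "slide": [[0, 0, 0.00026], [0, 0, 0.00025], [0, 0, 0.00026], [0, 0, 0.00025], [0, 0, 0.00026], [0, 0, 0.00025], [0, 0, 0.00026], [0, 0, 0.00025], [0, 0, 0.00026], [0, 0, 0.00025]], "gripper": [-0.4, -0.4, -0.4, -0.4, -0.4, -0.4, -0.4, -0.4, -0.4, -0.4]}}

```text
time_s: 25.4
position: [0.5534, -0.0564, 0.1085]
tool_rot: [[-0.096, -0.995, -0.002], [-0.995, 0.096, -0.0], [0.001, 0.002, -1.0]]
ft_force: [-6.2, 1.2, 6.7]
grip_width: 0.0273
```

```bash
python3 look.py c3 -90 .1225 .117
```

```text
25.4 [ 0.5534 -0.0564  0.1085] 0.027309415620379213 [-6.25  1.21  6.69] [0.208 1.207 0.122] [-18.   30.   84.7  -0.1  65.4  77.6]
yaw -95.5174905256869
origins [281 167] [304 181]
```

View pics/c3.png

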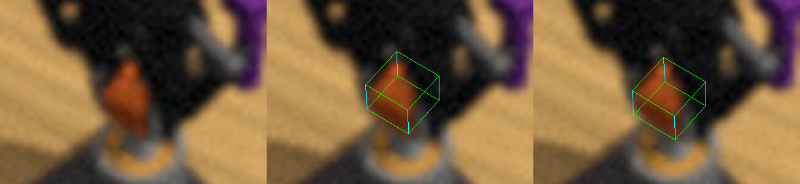

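Emit:
{"name": "jog_arm", "arguments": {"dr": [[0, 0, 0.102], [0, 0, 0.102], [0, 0, 0.102], [0, 0, 0.102], [0, 0, 0.102], [0, 0, 0.102], [0, 0, 0.102], [0, 0, 0.102], [0, 0, 0.102], [0, 0, 0.102]], "slide": [[0, 0, 0.0002], [0, 0, 0.0002], [0, 0, 0.0002], [0, 0, 0.0002], [0, 0, 0.0002], [0, 0, 0.0002], [0, 0, 0.0002], [0, 0, 0.00025], [0, 0, 0.00025], [0, 0, 0.00025]], "gripper": [-0.4, -0.4, -0.4, -0.4, -0.4, -0.4, -0.4, -0.4, -0.4, -0.4]}}

```text
time_s: 26.5
position: [0.5531, -0.0562, 0.1059]
tool_rot: [[-0.899, -0.439, -0.003], [-0.439, 0.899, 0.0], [0.003, 0.002, -1.0]]
ft_force: [-5.7, 0.8, 4.5]
grip_width: 0.0276
```

```bash
python3 look.py c4 -90 .1225 .115
```

```text
26.5 [ 0.5531 -0.0562  0.1059] 0.027575721067513177 [-5.68  0.8   4.52] [0.16  1.333 0.118] [-1.80e+01  3.02e+01  8.49e+01 -1.00e-01  6.51e+01  1.36e+02]
yaw -153.96339897090883
origins [281 167] [304 181]
```

View pics/c4.png

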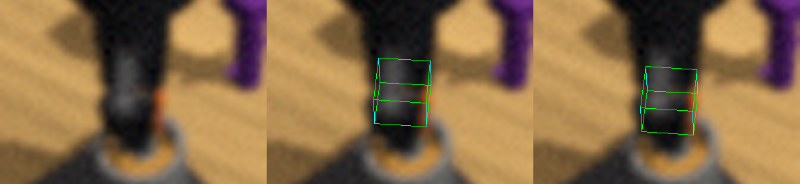

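Emit:
{"name": "jog_arm", "arguments": {"dr": [[0, 0, 0], [0, 0, 0], [0, 0, 0], [0, 0, 0], [0, 0, -0.14], [0, 0, -0.14], [0, 0, -0.14], [0, 0, -0.14], [0, 0, -0.14], [0, 0, -0.14]], "slide": [[0, 0, 0], [0, 0, 0], [0, 0, 0], [0, 0, 0], [0, 0, 0], [0, 0, 0], [0, 0, 0], [0, 0, 0], [0, 0, 0], [0, 0, 0]], "gripper": [-0.1, 0.15, 0.15, 0.15, 0.15, 0.15, 0.15, 0.15, 0.15, 0.15]}}

```text
time_s: 27.6
position: [0.5544, -0.0563, 0.1062]
tool_rot: [[-0.268, -0.963, 0.0], [-0.963, 0.268, -0.0], [0.0, -0.0, -1.0]]
ft_force: [-0.1, -0.3, -0.3]
grip_width: 0.0488
```

Emit:
{"name": "jog_arm", "arguments": {"dr": [[0, 0, -0.14], [0, 0, -0.14], [0, 0, -0.14], [0, 0, -0.14], [0, 0, -0.14], [0, 0, -0.14], [0, 0, -0.14], [0, 0, -0.14], [0, 0, -0.14], [0, 0, -0.14]], "slide": [[0, 0, 0], [0, 0, 0], [0, 0, 0], [0, 0, 0], [0, 0, 0], [0, 0, 0], [0, 0, 0], [0, 0, 0], [0, 0, 0], [0, 0, 0]], "gripper": [0.15, 0.15, 0.15, 0.15, 0.15, 0.15, 0.15, 0.15, 0.15, 0.15]}}

```text
time_s: 28.6
position: [0.5544, -0.0563, 0.1062]
tool_rot: [[0.904, -0.428, 0.0], [-0.428, -0.904, -0.0], [0.0, -0.0, -1.0]]
ft_force: [0.2, 0.7, -1.0]
grip_width: 0.049
```

Emit:
{"name": "jog_arm", "arguments": {"dr": [[0, 0, -0.14], [0, 0, -0.14], [0, 0, -0.14], [0, 0, -0.14], [0, 0, -0.14], [0, 0, -0.14], [0, 0, -0.0616], [0, 0, 0], [0, 0, 0], [0, 0, 0]], "slide": [[0, 0, 0], [0, 0, 0], [0, 0, 0], [0, 0, 0], [0, 0, 0], [0, 0, 0], [0, 0, 0], [0, 0, 0], [0, 0, 0], [0, 0, 0]], "gripper": [0.15, 0.15, 0.15, 0.15, 0.15, 0.15, 0.15, 0.15, 0.15, 0.15]}}

```text
time_s: 29.6
position: [0.5544, -0.0563, 0.1062]
tool_rot: [[0.9, 0.436, 0.0], [0.436, -0.9, -0.0], [0.0, 0.0, -1.0]]
ft_force: [-0.1, 0.5, 0.3]
grip_width: 0.0492
```

```bash
python3 look.py d1 0 .1225 .115; python3 - <<'E'
from h import *
print(observe()["tool_rot"])
E
```

```text
29.6 [ 0.5544 -0.0563  0.1062] 0.049175699755052656 [-0.07  0.47  0.28] [ 0.003 -0.039 -0.01 ] [-18.   30.2  84.8   0.   65.  -43.8]
yaw 25.87729515135745
origins [281 167] [304 181]
[[ 8.99499473e-01  4.36921842e-01  4.52606751e-05]
 [ 4.36921844e-01 -8.99499472e-01 -3.50670922e-05]
 [ 2.53903749e-05  5.13182086e-05 -9.99999998e-01]]
```

View pics/d1.png

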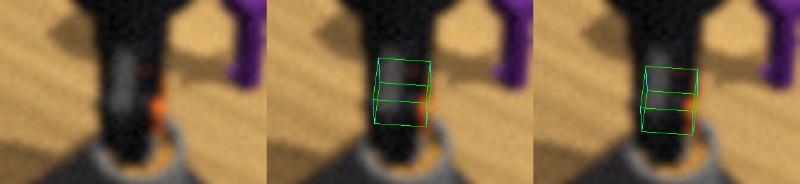

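Emit:
{"name": "jog_arm", "arguments": {"dr": [[0, 0, 0], [0, 0, 0], [0, 0, 0], [0, 0, 0], [0, 0, 0], [0, 0, 0], [0, 0, 0], [0, 0, 0], [0, 0, 0], [0, 0, 0]], "slide": [[-0.0005, -0.0007, 0], [0, 0, 0], [0, 0, 0], [0, 0, 0], [0, 0, 0], [0, 0, 0], [0, 0, 0], [0, 0, 0], [0, 0, 0], [0, 0, 0]], "gripper": [0.15, 0, -0.2, -0.3, -0.33, -0.36, -0.4, -0.4, -0.4, -0.4], "force": 30}}

```text
time_s: 30.7
position: [0.5536, -0.0559, 0.1063]
tool_rot: [[0.899, 0.437, 0.0], [0.437, -0.899, -0.0], [0.0, 0.0, -1.0]]
ft_force: [-0.3, -0.4, 1.1]
grip_width: 0.0275
```

```bash
python3 look.py d2 0 .1225 .115
```

```text
30.7 [ 0.5536 -0.0559  0.1063] 0.027549642791904177 [-0.33 -0.39  1.09] [-0.027  0.175 -0.001] [-18.   30.1  84.9  -0.   64.9 -43.9]
yaw 25.943429620695866
origins [281 167] [304 181]
```

View pics/d2.png

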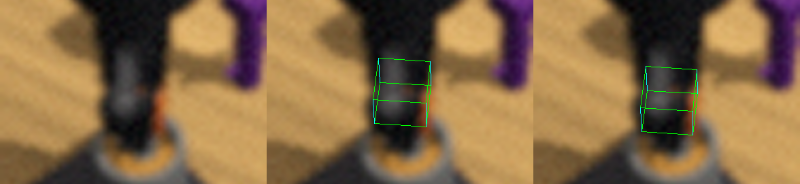

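Emit:
{"name": "jog_arm", "arguments": {"dr": [[0, 0, 0.1], [0, 0, 0.1], [0, 0, 0.1], [0, 0, 0.1], [0, 0, 0.1], [0, 0, 0.1], [0, 0, 0.1], [0, 0, 0.1], [0, 0, 0.1], [0, 0, 0.1]], "slide": [[0, 0, 0.00025], [0, 0, 0.00025], [0, 0, 0.00025], [0, 0, 0.00025], [0, 0, 0.00025], [0, 0, 0.00025], [0, 0, 0.00025], [0, 0, 0.00025], [0, 0, 0.00025], [0, 0, 0.00025]], "gripper": [-0.4, -0.4, -0.4, -0.4, -0.4, -0.4, -0.4, -0.4, -0.4, -0.4]}}

```text
time_s: 31.8
position: [0.5532, -0.0557, 0.1037]
tool_rot: [[0.852, -0.524, -0.001], [-0.524, -0.852, 0.0], [-0.001, 0.0, -1.0]]
ft_force: [-3.3, -0.0, 3.4]
grip_width: 0.0276
```

```bash
python3 look.py d3 0 .1225 .112
```

```text
31.8 [ 0.5532 -0.0557  0.1037] 0.02762181249901596 [-3.31 -0.    3.4 ] [0.145 0.511 0.028] [-18.   30.3  85.1   0.   64.6  13.6]
yaw -31.58445191778416
origins [281 167] [304 181]
```

View pics/d3.png

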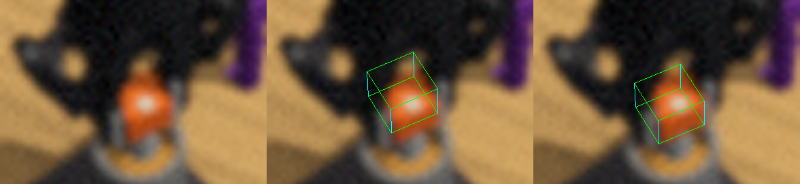

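Emit:
{"name": "jog_arm", "arguments": {"dr": [[0, 0, 0.1], [0, 0, 0.1], [0, 0, 0.1], [0, 0, 0.1], [0, 0, 0.1], [0, 0, 0.1], [0, 0, 0.1], [0, 0, 0.1], [0, 0, 0.1], [0, 0, 0.1]], "slide": [[0, 0, 0.00025], [0, 0, 0.00025], [0, 0, 0.00025], [0, 0, 0.00025], [0, 0, 0.00025], [0, 0, 0.00025], [0, 0, 0.00025], [0, 0, 0.00025], [0, 0, 0.00025], [0, 0, 0.00025]], "gripper": [-0.4, -0.4, -0.4, -0.4, -0.4, -0.4, -0.4, -0.4, -0.4, -0.4]}}

```text
time_s: 32.9
position: [0.5532, -0.0558, 0.1013]
tool_rot: [[0.023, -1.0, -0.001], [-1.0, -0.023, 0.0], [-0.0, 0.001, -1.0]]
ft_force: [-3.6, 0.7, 4.3]
grip_width: 0.0272
```

Emit:
{"name": "jog_arm", "arguments": {"dr": [[0, 0, 0.1], [0, 0, 0.1], [0, 0, 0.1], [0, 0, 0.1], [0, 0, 0], [0, 0, 0], [0, 0, 0], [0, 0, 0], [0, 0, 0], [0, 0, 0]], "slide": [[0, 0, 0.00025], [0, 0, 0.00025], [0, 0, 0.00025], [0, 0, 0.00025], [0, 0, 0], [0, 0, 0], [0, 0, 0], [0, 0, 0], [0, 0, 0], [0, 0, 0]], "gripper": [-0.4, -0.4, -0.4, -0.4, -0.4, -0.4, -0.4, -0.4, -0.4, -0.4]}}

```text
time_s: 33.9
position: [0.5533, -0.056, 0.1002]
tool_rot: [[-0.367, -0.93, -0.001], [-0.93, 0.367, -0.0], [0.0, 0.0, -1.0]]
ft_force: [-4.7, -2.5, 3.5]
grip_width: 0.0276
```

```bash
python3 look.py d4 0 .1225 .1075
```

```text
33.9 [ 0.5533 -0.056   0.1002] 0.027587838953453504 [-4.72 -2.48  3.5 ] [-0.515  0.873 -0.051] [-18.   30.6  85.3  -0.   64.1  93.6]
yaw -111.50703956895842
origins [281 167] [304 181]
```

View pics/d4.png

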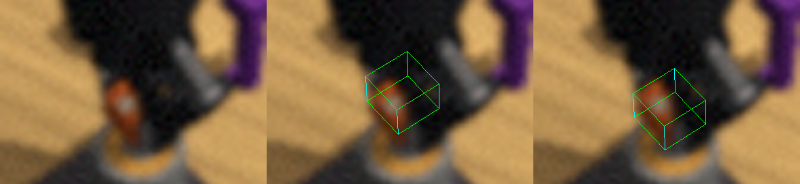

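```bash
python3 - <<'E'
from h import *
def cen(n):
    a=cv2.imread(f"pics/{n}.png")[:,:266].astype(int); b,g,r=a[...,0],a[...,1],a[...,2]
    m=(r-b>60)&(r-g>45); m[:, :95]=0; m[:,175:]=0
    y,x=np.nonzero(m); return m.sum(),x.mean(),y.mean(),np.percentile(y,[5,95])
for n in("b6","b7","b8","d4"): print(n,cen(n))
p=proj("scene",[[.554,-.056,.1225],[.554,-.056,.1065]]); print((p[1]-p[0])*7*800/1176)
for _ in range(2):
    s=observe();print(s["time_s"],s["position"],s["ft_force"],s["wrist_torque"],max(abs(np.array(s["qvel"]))));cam("scene");C.clear()
cv2.imwrite("pics/fin.png",cam("scene")["pixels"])
E
```

```text
b6 (np.int64(1242), np.float64(131.4307568438003), np.float64(117.44524959742351), array([ 69., 169.]))
b7 (np.int64(1444), np.float64(130.12603878116343), np.float64(115.05886426592798), array([ 68., 169.]))
b8 (np.int64(1608), np.float64(130.8165422885572), np.float64(112.44651741293532), array([ 67., 169.]))
d4 (np.int64(1258), np.float64(129.0174880763116), np.float64(124.38235294117646), array([ 86., 169.]))
[ 0.53241424 17.45944202]
34.05 [ 0.55336175 -0.0560137   0.1002389 ] [-4.07626805 -3.33913968  3.96253649] [-0.51057855  0.90866862 -0.01258837] 0.11994564603912224
34.05 [ 0.55336175 -0.0560137   0.1002389 ] [-4.07626805 -3.33913968  3.96253649] [-0.51057855  0.90866862 -0.01258837] 0.11994564603912224
```

View pics/fin.png

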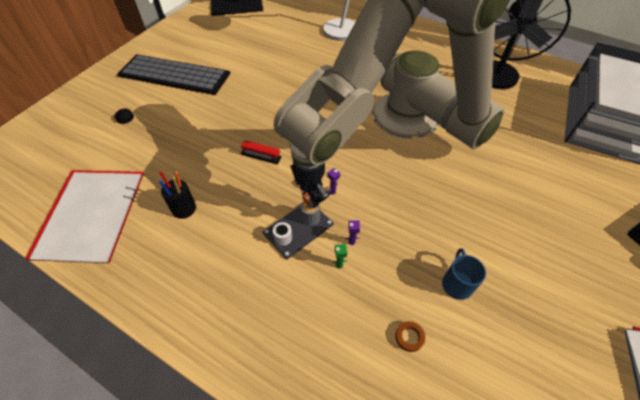

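The orange head's top edge moved down 18 px between the stop and now, against 17.5 px expected for 16 mm. Mug, pen holder, stapler, tape and look-alikes are all in their original places.

```bash
python3 -c "
from rig import env
print(env.close_job())"
```

```text
the job is handed in; nothing more can be done
None
```

The screw is in its thread, turned forward one full turn, and was still gripped upright when I handed the job in at 34 s of the 72 s allowed.

**What I did**
- I held the head in a loose cage and turned it backward. It dropped after about 1.2 rad, and the pictures showed it about 8.5 mm lower.
- I then kept turning backward, with one regrasp, until a stop showed as rising torque (about 0.24 N·m) at roughly 70.5° tool yaw.
- From that stop I turned forward about 361°, with one regrasp, following the thread down.

**Last checks**
- **Descent:** the head's top edge moved 18 px down from the stop to the end, against 17.5 px expected for 16 mm. The arm itself went down 15.6 mm.
- **Hold:** the tool was vertical, jaws at 27.6 mm, 30 N grip, joints practically at rest, and forces on the tool under 6 N.
- **Other items:** the mug, pen holder, stapler, tape and look-alikes looked to be where they started.

**Uncertain points**
- **Stop angle:** it is known only to a few degrees. It came about 0.5–0.7 rad after the drop, slightly later than the 0.5 rad stated.
- **Full turn:** I counted it from the stop. Counted from the drop point it would be roughly 30–40° less.
- **Side load:** 4–6 N of sideways force remained, from gripping slightly off the boss axis.

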